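Slacken the left-hand nut of a blade stand

ROBOT

A 6-joint arm with a two-finger parallel gripper is mounted at the origin on the work surface; the furniture and walls round the work are solid. World frame = base frame: x ahead of the robot, y to its left, z up, the work surface at z = 0. Lengths are in m, angles in rad, forces in N, time in s.
With the tool pointing down it reaches from about 0.3 to 1 m from the base axis. Payload 5.1 kg.
Tool frame: the origin (TCP) lies midway between the tips of the shut fingers; the grasp point (between the pads) lies 19 mm behind it (bot.grasp_offset is the distance from the TCP to the grasp point, in m); z points along the fingers, y is the direction in which the jaws open and shut (so a half turn about z gives the same grasp; the last joint's range is limited). The gripper opens to 95 mm and grips with 3 to 60 N. Pads are 20 mm wide; open, the fingers measure 119 mm over their backs; the gripper's body (75 mm by 180 mm) begins 59 mm behind the grasp point.
Start: joints at [1.199, 0.124, 1.65, -0, 1.367, -0.083], TCP at [0.185, 0.623, 0.215] pointing down, gripper open.
Joint ranges: [-2.61, 2.61], [-1.02, 2.33], [0.03, 2.71], [-1.35, 4.49], [0.32, 2.68], [-2.91, 2.91]. Speed limits (rad/s): [2.57, 2.57, 3.14, 3.14, 3.14, 3.14].

INTERFACE

Orientations are given as a rotation vector (axis times angle).
In Python, from plant import bot gives the robot as it stands. The module is installed in compiled form; this text tells all that it offers.
- The arm moves only by the tool move_arm, never from a script. Its argument "deltas" is a list of rows, each a list of 7 numbers: the opening in per cent of the stroke, from 0 (shut) to 100 (fully open), then the shift along the tool's x, y, z in mm, then the turn, a rotation vector about the tool's x, y, z in degrees. In form: [[grip, x, y, z, ax, ay, az], ...]. A call has 1 to 10 rows; each row shifts and turns the commanded pose from where the row before left it, along the tool's axes as they then stand; what a row does not reach is not made up. A row lasts 1/8 s, in which the tool goes at most 62.5 mm and 10.7 degrees, less where a joint would pass 70% of its speed; a pose out of reach is approached as far as the arm can. A call with a gripper value outside its range is refused whole. The fingers move at their own pace and stop on an object; "newtons" is the grip in N (left out, the last holds). Time passes only in rows, so rows that do not move let the fingers close. It gives the time, the measured TCP pose, the force and the opening at its end, in the units of the state.
- bot.state(): the state, without advancing time (a new reading comes with each control period).
- bot.read_camera(name): name is "side" or "top" or "wrist"; returns the picture (420x560x3 uint8, red, green, blue); there is no depth.
- bot.calibration(name): a dict with "mtx" (3x3 intrinsics, pixels), "R" (3x3) and "t" (3): a world point X has camera coordinates R X + t. Camera axes: x right, y down, z forward; pixel columns grow to the right and rows downward; lengths in m; the calibration is good to about 2 mm. The wrist camera is an equidistant fisheye: a pixel r from the principal point sees the ray r / f radians off the axis. A picture is of the moment at which its call begins: read the wrist's pose just before it. calibration takes no time and is no camera call; for the wrist camera it gives the pose at the moment of the call.
- bot.close_job(): hands the job in, once; it reports no verdict.
Trained networks look in the newest picture that a camera, given by its name, has taken for a name from the list of things; names that differ only in an ending like _2 or _b are one class to them, and where a whole thing is asked for, a point or a joint stands for the part that bears it (a point fixed in the world has none). Each returns a list of dicts, best first, with "score" (0 to 1); they miss things now and then, are a little off and sometimes report something else, mostly with a low value. They report only what shows in the picture. A call takes as long as a camera call.
- bot.outline_of(thing, camera): "mask" (420x560 bool, what is visible of it) and "at" ([column, row] in pixels, amid what is visible of it).
- bot.place_of(thing, camera): "at" ([column, row] in pixels: a listed point, or the origin of a listed thing).
The state is a dict: "time_s": time; "qpos": joint angles; "qd": joint speeds; "effort": joint torques, N m; "position": TCP position; "ee_rot": TCP orientation; "contact_force": force on the tool from outside, world axes, zero at the start; "wrist_torque": the same for the moment, N m; "opening": finger opening in m.
Only numpy, scipy, OpenCV 4.12 (cv2) and the standard library are available. Lean on these libraries where they do the work, as an engineer would, in place of code of your own. Each camera call takes 0.05 s, during which the arm holds its last target.

TASK

Two blade stands on the saw table each hold a small blade under a brass wing nut. Find the nut with dark grooves engraved across its wings: the grooves mean a left-hand thread, so unscrew it by turning it clockwise (seen from above), until its blue tip stands over the red release line of its own stand, then let go. Leave the plain, ungrooved nut of the other stand as it is.

Things in the scene. Friction and masses are not known exactly. Their poses are not given: they have to be found in the camera images.
- lh_nut (a joint): Turning angle (rad) of the left-hand wing nut: brass, two black grooves 5 mm wide engraved across each wing, one wing end painted blue. The value grows as the nut is turned clockwise seen from above, which loosens it. It starts between 0 and 0.5; the blue tip stands over the red release line at 1.40. It turns about a vertical axis against steady friction of 0.15 N m and stays where it is left; stops at -0.1 and 2.4. The nut does not rise as it turns.
- lh_grip (a point): Point on the left-hand nut's turning axis, half-way up its wing bar, 70 mm above the table. The bar is straight, 84 mm long, 14 mm thick and 26 mm high (top at 83 mm, underside at 57 mm), centred on the axis; below it is only a hub of radius 17 mm on a flat collar of radius 48 mm whose top is at 43 mm. This point's axes turn with the nut: y lies along the bar, -y towards the blue tip; x across its 14 mm thickness; z up.
- lh_mark (a point): Outer end of the red release line engraved in the aluminium collar of the left-hand stand, 46 mm from the nut's axis and 43 mm above the table. The line is 20 mm long, 5 mm wide and points straight at the axis. The stand is fixed to the table: a round wooden foot with a toothed blade of 130 mm diameter under the collar, whose top is at 33 mm.
- rh_tip (a point): Blue tip of the wing bar of the other nut (plain brass without grooves, right-hand thread, same sizes, on a stand of the same make), 42 mm from its axis and 70 mm above the table. That nut must not be turned.

How it is judged:
At the end, for the whole second after the job is handed in: The grooved left-hand nut has been turned clockwise until its blue tip is within about 11 degrees of its stand's red release line (joint 1.2 to 1.6), and is at rest; the plain nut's tip is within 8 mm of where it stood (value of joint lh_nut between 1.2 and 1.6 rad and velocity of joint lh_nut between -0.05 and 0.05 rad/s and distance of rh_tip from where it was at the start of the episode below 0.008 m); the robot touches nothing.
It fails at once if the plain right-hand nut is turned (its tip moves more than 8 mm) (distance of rh_tip from where it was at the start of the episode above 0.008 m).
It also fails if it takes over 32 s, if anything falls off the work surface, if the arm or the gripper's body presses on something with over 40 N, if the wrist force passes 120 N, or if a joint passes its speed limit or range.

## Working session

There is one attempt and no reset: what is moved stays moved. The work goes in short steps, Python scripts to look and compute and a tool call to move; the robot and the scene stay as the last step left them, time stands still between calls to the robot, and variables do not carry over. Pictures are saved under pics/ and viewed, and the job is handed in when it is done.

Besides the shell and the picture viewer there is one more tool, called as name([rows], argument=value, ...), one row to a line, values as JSON. move_arm: Moves the arm, as the interface text tells. Its arguments: {"type":"object","properties":{"deltas":{"type":"array","items":{"type":"array","items":{"type":"number"}}},"newtons":{"type":"number"}},"required":["deltas"]}

```bash
mkdir -p pics; python3 - <<'E'
from plant import bot
import cv2
s=bot.state();print(s)
for c in("top","side","wrist"):
    im=bot.read_camera(c);cv2.imwrite(f"pics/{c}0.png",im[...,::-1])
    k=bot.calibration(c);print(c,k["mtx"].tolist(),k["R"].round(4).tolist(),k["t"].round(4).tolist())
    for n in("lh_grip","lh_mark","rh_tip"):
        print(n,[(d["at"],round(d["score"],2)) for d in bot.place_of(n,c)])
E
```

```text
{'time_s': 0.0, 'qpos': array([ 1.19942327e+00,  1.24491781e-01,  1.65166877e+00, -2.14200086e-05,
        1.36748925e+00, -8.26249184e-02]), 'qd': array([-5.95946255e-04,  5.60485869e-05, -7.75676266e-04, -1.19754430e-03,
       -5.62943070e-04, -1.33150995e-03]), 'effort': array([-4.57527467e-04, -4.17585611e+01, -3.59943581e+01,  7.74983014e-02,
        4.86752868e-02, -1.51248578e-04]), 'position': array([0.18490514, 0.62247723, 0.21339876]), 'ee_rot': array([-0.45191983, -3.10846949,  0.00315542]), 'contact_force': array([-0.20055601, -0.03973315, -0.9772133 ]), 'wrist_torque': array([-0.04712902,  0.02371442,  0.01023369]), 'opening': 0.09478490267111578}
top [[386.01842915028374, 0.0, 276.46445299700446], [0.0, 386.01842915028374, 212.16784319677674], [0.0, 0.0, 1.0]] [[-0.0286, -0.9996, 0.0011], [-0.9894, 0.0281, -0.1422], [0.1421, -0.0052, -0.9898]] [-0.0162, 0.458, 0.8985]
lh_grip [([348.4, 187.0], 0.81)]
lh_mark [([337.3, 201.3], 0.81)]
rh_tip [([194.4, 240.3], 0.8)]
side [[416.1876392406599, 0.0, 282.67629607270663], [0.0, 416.1876392406599, 214.72113701449334], [0.0, 0.0, 1.0]] [[-0.9906, -0.1352, 0.0204], [-0.0949, 0.5724, -0.8145], [0.0984, -0.8088, -0.5798]] [0.4312, 0.1321, 0.8516]
lh_grip [([263.8, 179.9], 0.93)]
lh_mark [([279.4, 197.4], 0.75)]
rh_tip [([297.7, 287.4], 0.97)]
wrist [[325.19226210127806, 0.0, 279.2463365611947], [0.0, 325.19226210127806, 208.63889164840378], [0.0, 0.0, 1.0]] [[0.2852, 0.9585, -0.0001], [0.9249, -0.2752, 0.2622], [0.2513, -0.0749, -0.965]] [-0.6503, -0.0291, 0.3922]
lh_grip []
lh_mark []
rh_tip []
```

```bash
python3 - <<'E'
import cv2
for c,(x,y) in {"top":(270,210),"side":(290,220)}.items():
    im=cv2.imread(f"pics/{c}0.png");cv2.imwrite(f"pics/{c}0b.png",cv2.resize(im[y-110:y+110,x-140:x+140],None,fx=2.8,fy=2.7,interpolation=cv2.INTER_CUBIC))
E
```

```text
(no output)
```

View pics/top0b.png

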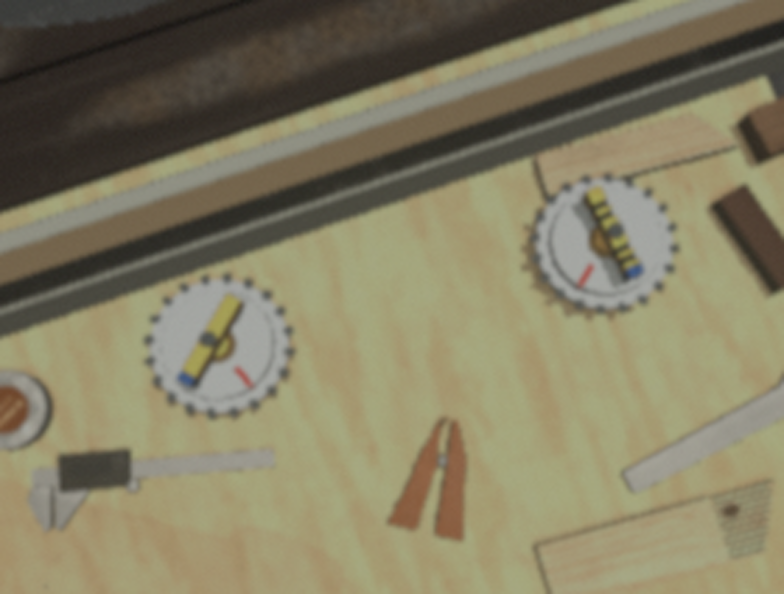

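View pics/side0b.png

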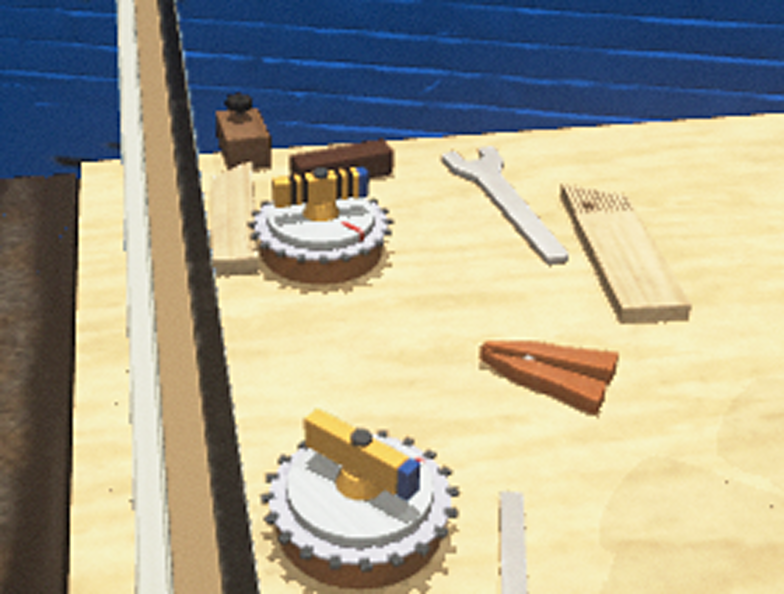

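View pics/side0.png

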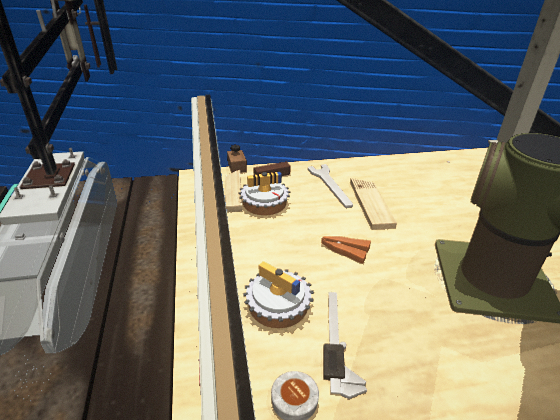

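View pics/top0.png

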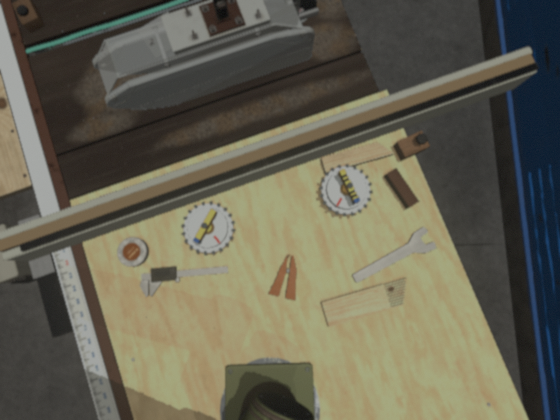

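```bash
cat > h.py <<'E'
import numpy as np, cv2
from plant import bot
def ray(c,p,k=None):
    k=k or bot.calibration(c);m=k["mtx"];v=np.array([(p[0]-m[0,2])/m[0,0],(p[1]-m[1,2])/m[1,1]])
    if c=="wrist":
        r=np.hypot(*v); d=np.array([*(v/max(r,1e-9)*np.sin(r)),np.cos(r)])
    else: d=np.array([*v,1.])
    d/=np.linalg.norm(d);R=np.array(k["R"]);return -R.T@k["t"],R.T@d
def atz(c,p,z,k=None):
    o,d=ray(c,p,k);return o+d*(z-o[2])/d[2]
def tri(ps):
    A=0;b=0
    for c,p in ps:
        o,d=ray(c,p);M=np.eye(3)-np.outer(d,d);A=A+M;b=b+M@o
    return np.linalg.solve(A,b)
E
python3 - <<'E'
from h import *
np.set_printoptions(precision=4,suppress=True)
for n,t,s,z in(("grip",(348.4,187),(263.8,179.9),.07),("mark",(337.3,201.3),(279.4,197.4),.043),("rh_tip",(194.4,240.3),(297.7,287.4),.07)):
    print(n,tri([("top",t),("side",s)]),atz("top",t,z),atz("side",s,z))
f=lambda q:(130+q[0]/2.8,100+q[1]/2.7)
for q in((638,270),(596,192)): print("bar end top z=.083",atz("top",f(q),.083))
g=lambda q:(150+q[0]/2.8,110+q[1]/2.7)
# fence: bottom inner edge & top inner edges
for p in((245,210),(330,182),(400,150)): print('fence top img', [atz("top",p,z)[:2] for z in(0,.1,.2)])
for p in((205,98),(225,250),(240,400),(200,250),(213,250)): print('fence side img', p,[atz("side",p,z)[:2] for z in(0,.1,.2)])
s=bot.state()
from scipy.spatial.transform import Rotation as Ro
print(Ro.from_rotvec(s["ee_rot"]).as_matrix())
E
python3 - <<'E'
import cv2
im=cv2.imread("pics/top0.png");cv2.imwrite("pics/top0c.png",cv2.resize(im[120:220,230:430],None,fx=4,fy=4,interpolation=cv2.INTER_CUBIC))
im=cv2.imread("pics/side0.png");cv2.imwrite("pics/side0c.png",cv2.resize(im[80:240,170:370],None,fx=3.7,fy=3.7,interpolation=cv2.INTER_CUBIC))
E
```

```text
grip [ 0.509  -0.1992  0.0676] [ 0.5067 -0.1988  0.07  ] [ 0.5101 -0.1956  0.07  ]
mark [ 0.4736 -0.1767  0.0364] [ 0.4781 -0.1756  0.043 ] [ 0.4667 -0.1654  0.043 ]
rh_tip [0.3904 0.1596 0.0754] [0.3923 0.1607 0.07  ] [0.3892 0.1544 0.07  ]
bar end top z=.083 [ 0.473  -0.2162  0.083 ]
bar end top z=.083 [ 0.5419 -0.1855  0.083 ]
fence top img [array([0.4698, 0.0491]), array([0.4546, 0.0414]), array([0.4395, 0.0337])]
fence top img [array([ 0.5352, -0.1668]), array([ 0.5132, -0.1519]), array([ 0.4912, -0.137 ])]
fence top img [array([ 0.6137, -0.3499]), array([ 0.5835, -0.3158]), array([ 0.5532, -0.2817])]
fence side img (205, 98) [array([ 0.8729, -0.9034]), array([ 0.7856, -0.6377]), array([ 0.6984, -0.3719])]
fence side img (225, 250) [array([ 0.5628, -0.0028]), array([0.5279, 0.111 ]), array([0.493 , 0.2248])]
fence side img (240, 400) [array([0.4548, 0.3326]), array([0.4381, 0.3898]), array([0.4214, 0.447 ])]
fence side img (200, 250) [array([0.6165, 0.0058]), array([0.5725, 0.1182]), array([0.5285, 0.2305])]
fence side img (213, 250) [array([0.5886, 0.0014]), array([0.5493, 0.1144]), array([0.51  , 0.2275])]
[[-0.9586  0.2848  0.0001]
 [ 0.2848  0.9586  0.    ]
 [-0.0001  0.     -1.    ]]
```

View pics/top0c.png

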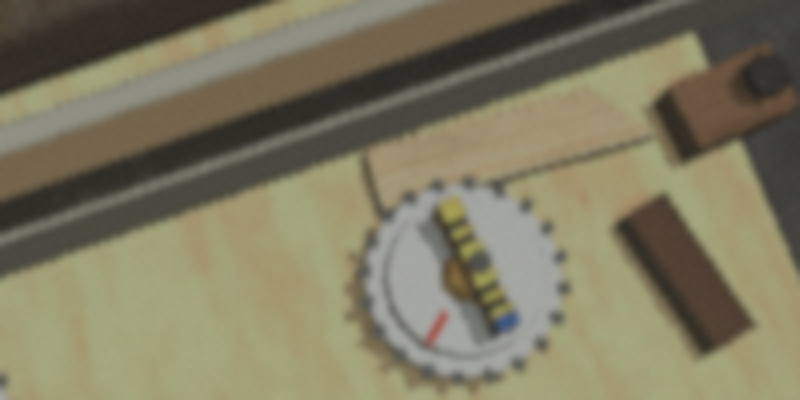

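View pics/side0c.png

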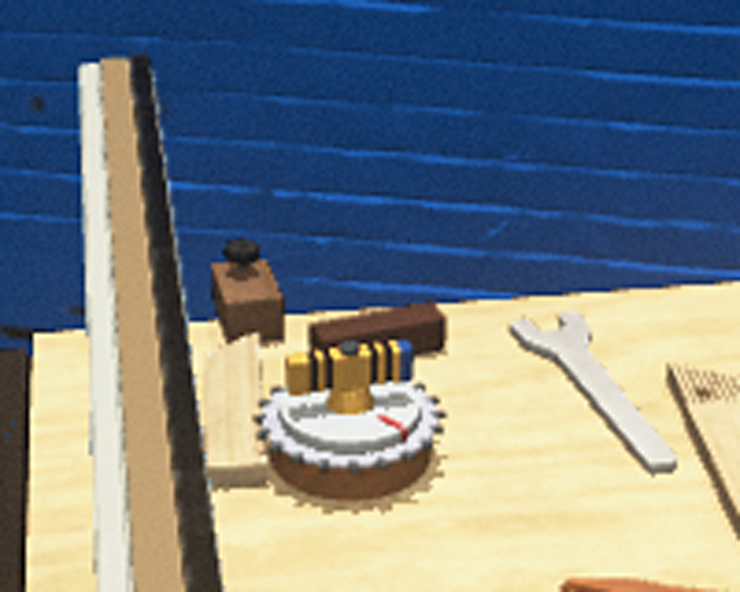

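```bash
python3 - <<'E'
from h import *
np.set_printoptions(precision=4,suppress=True)
for n,t,s in(("far white",(530,49),(192,98)),("near dark",(535,68),(211,97)),("mid",(531,55),(198,97))):
    x=tri([("top",t),("side",s)]);
    def pr(c):
        k=bot.calibration(c);q=k["mtx"]@(k["R"]@x+k["t"]);return q[:2]/q[2]
    print(n,x,pr("top"),pr("side"))
im=cv2.imread("pics/top0.png");cv2.imwrite("pics/t1.png",cv2.resize(im[30:130,400:560],None,fx=5,fy=5))
im=cv2.imread("pics/side0.png");cv2.imwrite("pics/s1.png",cv2.resize(im[80:180,150:310],None,fx=5,fy=5))
E
```

```text
far white [ 0.8324 -0.6511  0.0907] [529.9638  47.5632] [192.9411  98.3764]
near dark [ 0.7707 -0.6483  0.1018] [535.0121  69.2333] [210.2003  96.6858]
mid [ 0.8108 -0.6461  0.0981] [530.9844  54.2752] [198.4731  97.1883]
```

View pics/t1.png

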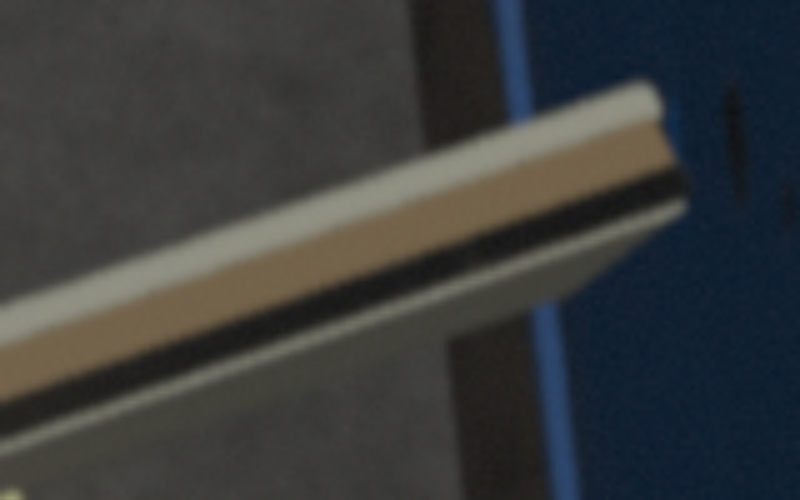

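View pics/s1.png

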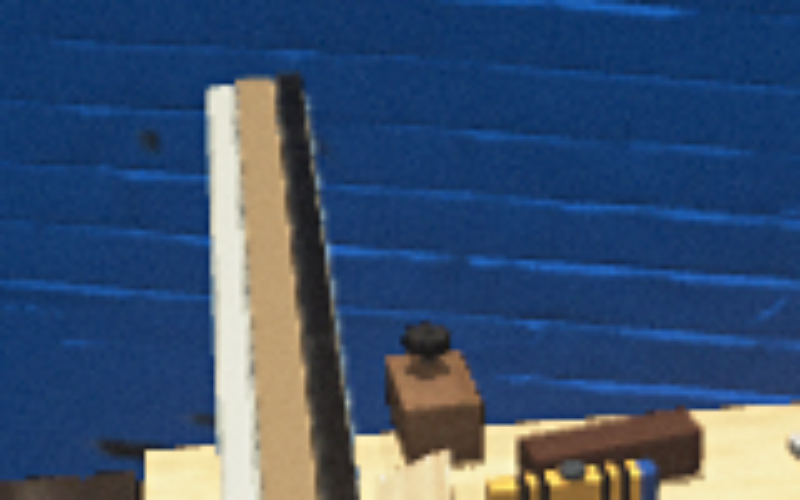

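move_arm([
  [100,-34,-43.5,0,0,0,0],
  [100,-34,-43.5,0,0,0,0],
  [100,-34,-43.5,0,0,0,0],
  [100,-34,-43.5,0,0,0,0],
  [100,-34,-43.5,0,0,0,0],
  [100,-34,-43.5,0,0,0,0],
  [100,-34,-43.5,0,0,0,0],
  [100,-34,-43.5,0,0,0,0],
])

```text
time_s: 1.6
position: [0.3472, 0.2104, 0.215]
ee_rot: [0.451, 3.108, 0.001]
contact_force: [1.0, 0.1, -0.7]
opening: 0.0952
```

move_arm([
  [100,-34,-43.5,0,0,0,0],
  [100,-34,-43.5,0,0,0,0],
  [100,-34,-43.5,0,0,0,0],
  [100,-34,-43.5,0,0,0,0],
  [100,-34,-43.5,0,0,0,0],
  [100,-34,-43.5,0,0,0,0],
  [100,-34,-43.5,0,0,0,0],
  [100,-34,-43.5,0,0,0,0],
])

```text
time_s: 2.6
position: [0.5089, -0.201, 0.2149]
ee_rot: [0.453, 3.108, -0.0]
contact_force: [1.0, -0.5, 0.4]
opening: 0.0948
```

move_arm([
  [100,0,0,0,0,0,-10],
  [100,0,0,0,0,0,-10],
  [100,0,0,0,0,0,-10],
  [100,0,0,0,0,0,-10],
  [100,0,0,0,0,0,0],
])

```text
time_s: 3.22
position: [0.5084, -0.1991, 0.2148]
ee_rot: [-0.635, 3.077, -0.0]
contact_force: [0.8, -0.8, -0.5]
opening: 0.0949
```

```bash
python3 - <<'E'
from h import *
np.set_printoptions(precision=4,suppress=True)
from scipy.spatial.transform import Rotation as Ro
s=bot.state();print(s["time_s"],s["qpos"],s["position"],s["contact_force"]);print(Ro.from_rotvec(s["ee_rot"]).as_matrix())
k=bot.calibration("wrist");im=bot.read_camera("wrist");cv2.imwrite("pics/w1.png",im[...,::-1])
for n,z in(("lh_grip",.07),("lh_mark",.043),("rh_tip",.07)):
    for d in bot.place_of(n,"wrist"): print(n,d["at"],d["score"],atz("wrist",d["at"],z,k))
E
```

```text
3.225 [-0.4715 -0.1072  1.8826  0.      1.3661 -2.4496] [ 0.5084 -0.1991  0.2148] [ 0.7978 -0.7587 -0.52  ]
[[-0.9182 -0.3961  0.0002]
 [-0.3961  0.9182 -0.0001]
 [-0.0001 -0.0001 -1.    ]]
lh_grip [278.4, 192.3] 0.81 [ 0.5039 -0.2011  0.07  ]
lh_mark [313.9, 169.8] 0.96 [ 0.4716 -0.1738  0.043 ]
rh_tip [552.2, 224.5] 0.81 [0.3924 0.1569 0.07  ]
```

View pics/w1.png

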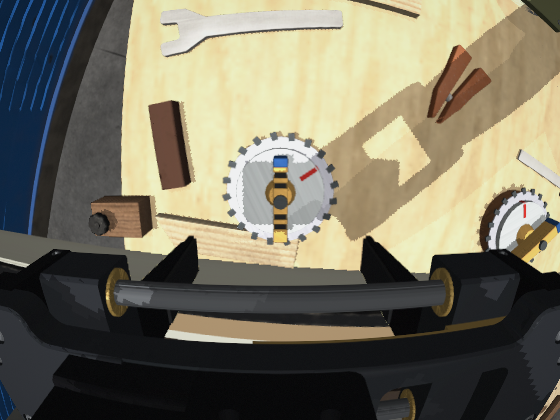

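```bash
python3 - <<'E'
import cv2
im=cv2.imread("pics/w1.png");cv2.imwrite("pics/w1b.png",cv2.resize(im[125:255,215:345],None,fx=4.5,fy=4.5,interpolation=cv2.INTER_CUBIC))
E
```

```text
(no output)
```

View pics/w1b.png

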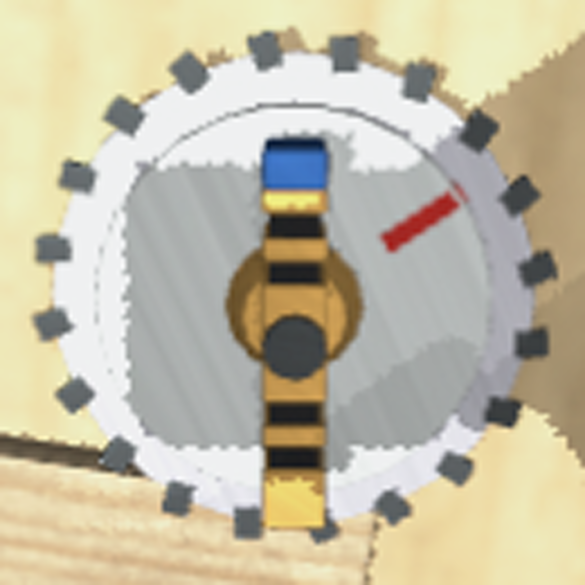

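```bash
python3 - <<'E'
from h import *
np.set_printoptions(precision=4,suppress=True)
f=lambda q:(215+q[0]/4.5,125+q[1]/4.5)
a=atz("wrist",f((296,149)),.083);b=atz("wrist",f((294,527)),.083)
m1=atz("wrist",f((461,195)),.043);m2=atz("wrist",f((387,243)),.043)
print(a,b,(a+b)/2,np.hypot(*(a-b)[:2]))
an=lambda v:np.degrees(np.arctan2(v[1],v[0]))%360
c=(a+b)/2
print("bar",an(a-b),"line",an(m1-m2),"mark from c",an(m1-c),np.hypot(*(m1-c)[:2]),m1)
# hull of blade centre
print(an(np.array([-.9182,-.3961])))
E
```

```text
[ 0.4702 -0.2131  0.083 ] [ 0.5471 -0.1803  0.083 ] [ 0.5086 -0.1967  0.083 ] 0.08351699052964112
bar 203.09514822453556 line 147.11013148145713 mark from c 147.24342871298057 0.047640635862603885 [ 0.4686 -0.1709  0.043 ]
203.33476337452436
```

move_arm([
  [100,-1,2,23,0,0,0],
  [100,0,0,23,0,0,0],
  [100,0,0,23,0,0,0],
  [100,0,0,23,0,0,0],
  [100,0,0,23,0,0,0],
  [100,0,0,23,0,0,0],
  [100,0,0,23,0,0,0],
  [40,0,0,0,0,0,0],
  [40,0,0,0,0,0,0],
], newtons=30)

```text
time_s: 4.55
position: [0.5091, -0.1971, 0.0546]
ee_rot: [-0.638, 3.075, -0.001]
contact_force: [0.2, 0.0, -0.1]
opening: 0.0803
```

```bash
python3 - <<'E'
from h import *
s=bot.state();print(s)
for c in("side","top"): cv2.imwrite(f"pics/{c}2.png",bot.read_camera(c)[...,::-1])
a=cv2.imread("pics/side2.png")[90:260,170:370];cv2.imwrite("pics/s2.png",cv2.resize(a,None,fx=3.5,fy=3.5))
E
```

```text
{'time_s': 4.55, 'qpos': array([-4.67710812e-01,  5.16639927e-02,  2.01352180e+00, -2.09494747e-05,
        1.07515595e+00, -2.44734020e+00]), 'qd': array([-0.00029931, -0.01005691, -0.01162625,  0.00075697, -0.00334465,
       -0.00218926]), 'effort': array([ 8.02401686e-03, -3.31595778e+01, -3.07734990e+01, -7.38729537e-02,
        5.67568280e-02,  5.64509130e-03]), 'position': array([ 0.50911015, -0.19710304,  0.05459517]), 'ee_rot': array([-6.37549226e-01,  3.07523278e+00, -1.24574252e-03]), 'contact_force': array([ 0.23474526,  0.02596085, -0.12051761]), 'wrist_torque': array([0.04791932, 0.05907163, 0.04730148]), 'opening': 0.08030995208346188}
```

View pics/s2.png

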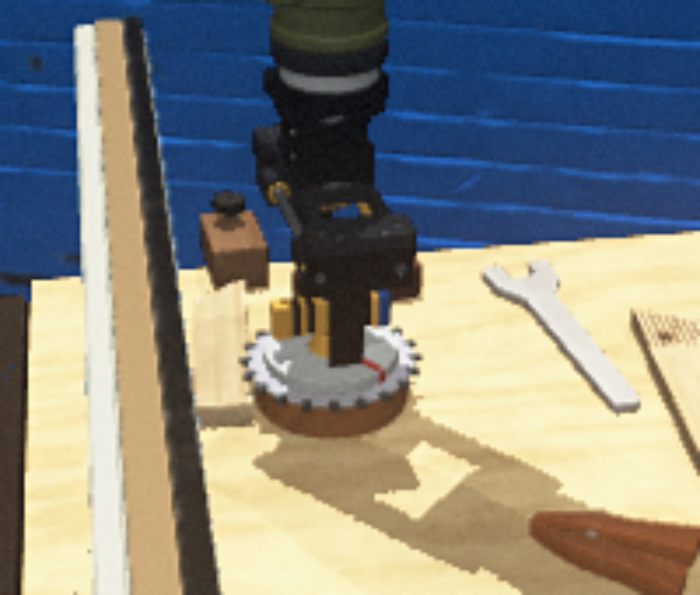

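The side view shows the fingers straddling the grooved bar, clear of the collar. I'll close now.

move_arm([
  [0,0,0,0,0,0,0],
  [0,0,0,0,0,0,0],
  [0,0,0,0,0,0,0],
  [0,0,0,0,0,0,0],
  [0,0,0,0,0,0,0],
  [0,0,0,0,0,0,0],
  [0,0,0,0,0,0,0],
  [0,0,0,0,0,0,0],
  [0,0,0,0,0,0,0],
  [0,0,0,0,0,0,0],
], newtons=30)

```text
time_s: 5.9
position: [0.509, -0.1979, 0.0537]
ee_rot: [-0.638, 3.075, -0.004]
contact_force: [1.8, -4.5, -3.0]
opening: 0.0236
```

move_arm([
  [0,0,0,0,0,0,0],
  [0,0,0,0,0,0,0],
  [0,0,0,0,0,0,0],
  [0,0,0,0,0,0,0],
])

```text
time_s: 6.4
position: [0.509, -0.1979, 0.0536]
ee_rot: [-0.639, 3.075, -0.004]
contact_force: [2.5, -4.8, -2.9]
opening: 0.0234
```

The opening of 23.4 mm is wider than the 14 mm bar. The tips, at 54 mm, are probably on the hub below the bar, so I'll open a little, rise above 57 mm and close again.

move_arm([
  [40,0,0,0,0,0,0],
  [40,0,0,0,0,0,0],
  [40,0,0,-4,0,0,0],
  [40,0,0,-3,0,0,0],
  [0,0,0,0,0,0,0],
  [0,0,0,0,0,0,0],
  [0,0,0,0,0,0,0],
  [0,0,0,0,0,0,0],
  [0,0,0,0,0,0,0],
  [0,0,0,0,0,0,0],
], newtons=30)

```text
time_s: 7.65
position: [0.509, -0.198, 0.0606]
ee_rot: [-0.638, 3.075, -0.004]
contact_force: [2.1, -4.6, -2.7]
opening: 0.014
```

```bash
python3 - <<'E'
from h import *
s=bot.state();print(s["time_s"],s["position"],s["opening"],s["contact_force"],s["wrist_torque"])
cv2.imwrite("pics/w3.png",bot.read_camera("wrist")[...,::-1])
E
```

```text
7.65 [ 0.50897468 -0.1979859   0.0605948 ] 0.014027526796407291 [ 2.12126772 -4.5814248  -2.68553993] [-0.62430196 -0.23837519 -0.11173191]
```

View pics/w3.png

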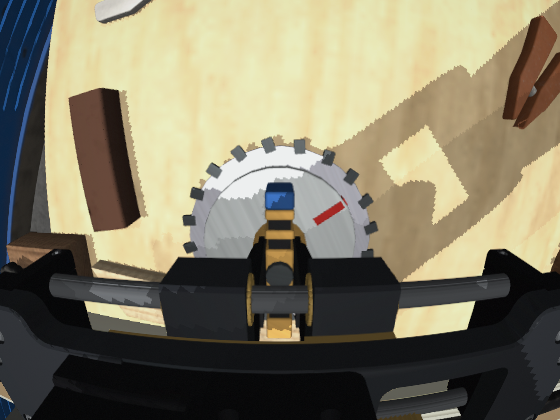

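The opening now reads 14.0 mm, so the fingers are on the bar at about (280,270), with the blue tip at (280,190) and the red line at (330,212). I'll turn it clockwise.

move_arm([
  [0,0,0,0,0,0,7],
  [0,0,0,0,0,0,7],
  [0,0,0,0,0,0,7],
  [0,0,0,0,0,0,7],
])

```text
time_s: 8.2
position: [0.509, -0.1979, 0.0606]
ee_rot: [0.13, 3.138, -0.004]
contact_force: [2.9, -3.9, -2.4]
opening: 0.0135
```

move_arm([
  [0,0,0,0,0,0,7],
  [0,0,0,0,0,0,7],
  [0,0,0,0,0,0,7],
  [0,0,0,0,0,0,7],
  [0,0,0,0,0,0,0],
])

```text
time_s: 8.82
position: [0.509, -0.1979, 0.0606]
ee_rot: [0.879, 3.014, -0.002]
contact_force: [2.0, -5.3, -3.4]
opening: 0.0142
```

```bash
python3 - <<'E'
from h import *
s=bot.state();print(s["time_s"],s["position"],s["opening"],s["contact_force"],s["wrist_torque"])
cv2.imwrite("pics/w4.png",bot.read_camera("wrist")[...,::-1])
E
```

```text
8.825 [ 0.50902429 -0.19785616  0.0606048 ] 0.014241799192134096 [ 1.95616794 -5.26160313 -3.42868432] [-0.68202976 -0.38530926 -0.13912428]
```

View pics/w4.png

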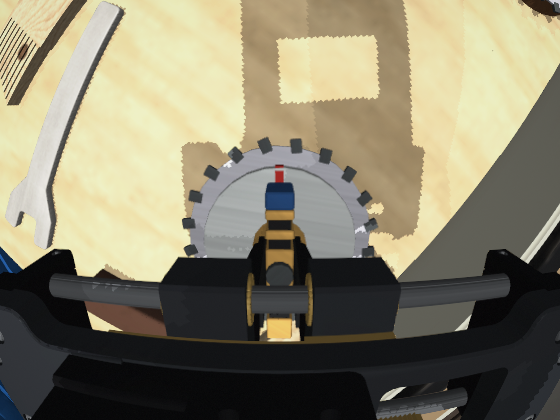

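The blue tip at (280,190) stands right on the red line at (280,174). I'll release and rise.

move_arm([
  [60,0,0,0,0,0,0],
  [60,0,0,0,0,0,0],
  [60,0,0,0,0,0,0],
  [60,0,0,0,0,0,0],
  [60,0,0,0,0,0,0],
  [60,0,0,-20,0,0,0],
  [60,0,0,-30,0,0,0],
  [60,0,0,-40,0,0,0],
  [60,0,0,-40,0,0,0],
  [60,0,0,0,0,0,0],
])

```text
time_s: 10.12
position: [0.5111, -0.1981, 0.197]
ee_rot: [0.877, 3.006, -0.003]
contact_force: [0.6, 0.4, 0.7]
opening: 0.0569
```

```bash
python3 - <<'E'
from h import *
s=bot.state();print(s["time_s"],s["position"],s["opening"],s["contact_force"])
k=bot.calibration("wrist");im=bot.read_camera("wrist")[...,::-1];cv2.imwrite("pics/w5.png",im)
for n,z in(("lh_grip",.07),("lh_mark",.043),("rh_tip",.07)):
    for d in bot.place_of(n,"wrist"): print(n,d["at"],d["score"],atz("wrist",d["at"],z,k))
im=bot.read_camera("top")
for d in bot.place_of("rh_tip","top"): print("rh_tip top",d["at"],d["score"])
E
```

```text
10.125 [ 0.51111914 -0.19807002  0.19701575] 0.056893891626321955 [0.58527234 0.41550573 0.69094151]
lh_grip [275.3, 197.1] 0.86 [ 0.50634214 -0.19913914  0.07      ]
lh_mark [274.3, 149.9] 0.86 [ 0.4703304  -0.17754803  0.043     ]
rh_tip top [192.5, 240.6] 0.88
```

View pics/w5.png

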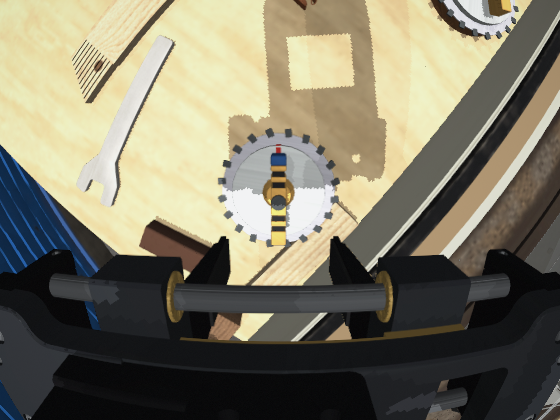

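The gripper is free and the nut stayed put: the blue tip at (278,160) is in line with the red line at (278,150). I'll hand in.

```bash
python3 - <<'E'
from plant import bot
print(bot.close_job())
E
```

```text
the job is handed in; nothing more can be done
None
```

I turned the grooved left-hand nut about 56° clockwise, which put its blue tip over the red release line. I then let go, rose clear and handed the job in at about 10 s of the 32 s allowed. No verdict came back.

- **Grooved nut:** after release, the wrist picture shows the blue tip and red line in one line through the axis, within a few degrees. I did not measure the joint value directly.
- **Plain nut:** I never went near it. The network's top-view position for its tip moved by about 2 pixels, roughly 4 mm. I put that down to network scatter.
- **Arm:** clear of everything at hand-in, with the force reading about 1 N.
- **First grip failed:** the fingers stopped at 23 mm instead of 14 mm, probably on the hub below the bar. I opened, rose 7 mm and closed again, and the bar read 14.0 mm.
- **Position estimates:** my position for the nut's centre and the networks' differed by up to about 5 mm between cameras. The grip still held.

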